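# Hang the bur carrier level on the drying stand

## Robot

A 6-joint arm with a two-finger parallel gripper is mounted at the origin on the work surface. World frame = base frame: x ahead of the robot, y to its left, z up, the work surface at z = 0. Lengths are in m, angles in rad, forces in N, time in s.
With the tool pointing down it reaches from about 0.425 to 0.95 m from the base axis. Payload 3.5 kg.
Tool frame: the origin (TCP) lies on the centre line of the jaws, within the pads' length; the fingertips stand r.nose_length ahead of it and the grasp point (between the pads) lies 8 mm behind it (r.nose_length is the distance from the TCP to the fingertips, in m); z points along the fingers, x is the direction in which the jaws open and shut, and the axes are right-handed (so a half turn about z gives the same grasp; the last joint's range is limited). The gripper opens to 85 mm and grips with 20 to 120 N. Pads are 22 mm wide; open, the fingers measure 114 mm over their backs; the gripper's body (76 mm by 85 mm) begins 54 mm behind the grasp point. The pads swing forward as they close: fully open they stand 13 mm farther back than shut.
Start: joints at [1.132, 0.286, 1.577, -0, 1.279, -0.15], TCP at [0.192, 0.647, 0.242] pointing down, gripper open.
Joint ranges: [-2.77, 2.77], [-0.9, 2.22], [0.21, 2.48], [-1.53, 4.67], [0.24, 2.81], [-2.84, 2.84]. Speed limits (rad/s): [2.79, 2.79, 3.14, 3.14, 3.14, 3.14].

## Interface

Orientations are given as a 3x3 rotation matrix whose columns are the frame's x, y, z axes.
In Python, from bench import telemetry, optics, workorder, r gives the robot as it stands.
- The arm moves only by the tool drive_tool, never from a script. Its argument "commands" is a list of rows, each a list of 7 numbers: the shift along the tool's x, y, z in cm, then the turn, a rotation vector about the tool's x, y, z in rad, then the closure, from -1 (fully open) to 1 (shut), so that 0 is half open. In form: [[x, y, z, ax, ay, az, hand], ...]. A call has 1 to 20 rows; each row is the pose to reach, as a shift and turn from the pose commanded when the call began, along the tool's axes at that moment; what a row does not reach only later rows make up. A row lasts 1/8 s, in which the tool goes at most 62.5 mm and 10.7 degrees, less where a joint would pass 70% of its speed; a pose out of reach is approached as far as the arm can. A call with a gripper value outside its range is refused whole. The fingers move at their own pace and stop on an object; "force" is the grip in N (left out, the last holds). Time passes only in rows, so rows that repeat a pose let the fingers close. It gives the time, the measured TCP pose, the force and the opening at its end, in the units of the state.
- telemetry.read_state(): the state, without advancing time (a new reading comes with each control period).
- optics.snapshot(name): name is "side" or "top" or "wrist"; returns a dict with "img" (400x640x3 uint8, red, green, blue), "vertical_fov" (degrees; the focal length in pixels is half the picture's height over the tangent of half this angle, whatever the lens; pixels are square), "cx", "cy" (the principal point, pixels), "xyz" and "attitude" of the camera in the world. Camera axes: x right, y down, z forward; pixel columns grow to the right and rows downward; lengths in m; the calibration is good to about 2 mm. A picture is of the moment at which its call begins. There is no depth.
- workorder.close_job(): hands the job in, once; it reports no verdict.
The state is a dict: "t": time; "joints": joint angles; "dq": joint speeds; "effort": joint torques, N m; "position": TCP position; "tcp_rot": TCP orientation; "ft_force": force on the tool from outside, world axes, zero at the start; "torque": the same for the moment, N m; "width": finger opening in m.
Only numpy, scipy, OpenCV 4.12 (cv2) and the standard library are available. Lean on these libraries where they do the work, as an engineer would, in place of code of your own. Each camera call takes 0.05 s, during which the arm holds its last target.

## Task

Hang the lopsided aluminium bur carrier on the drying stand by threading the stand's pin through one of the four holes in the carrier's upper bar. Choose the hole that lets it hang level, so that the burs do not slide out, and leave it hanging there still and free. Leave the plaster model where it is.

Things in the scene. Friction and masses are not known exactly. Their poses are not given: they have to be found in the camera images.
- carrier: Loose bur carrier, solid aluminium throughout (about 0.33 kg), standing on the table. Origin: centre of underside; x across, y along, z up. Bottom tray 50 (x) by 150 (y) by 6 mm. Solid block on it, 50 (x) by 41 (y) by 26 mm high, centred at y=-42.5 mm, with burs of no weight, 16 mm tall. At each end (y=-69, +69 mm) an upright 12 (y) by 5 mm (x) carries the bar, 80 mm up; open window between.
- bar (a point): Middle of the top edge of the carrier's flat upright bar, 140 mm above its underside; same axes. The bar is 5 mm thick (x), 150 long (y), 60 high. Four round 20 mm holes go through it along x, centres 40 mm below this point, at y=-47, -15, +17 and +49 mm. 30 mm of plain bar above the holes to grip. It can hang either face first.
- stand: Fixed drying stand. Origin: centre of the underside of its white base, 150 (x) by 190 (y) by 12 mm high. A 12 mm steel post at x=+55 mm, y=0 ends at z=173 mm. From its top a plain level 6 mm pin points along -x: centre line y=0, z=170 mm, free end at x=-45 mm; the pin's middle is above the origin. Nothing on it stands higher.
- model: Bystander: white plaster dental model, loose, 55 by 65 mm, 31 mm high. Origin: centre of its underside.
Mind the look-alikes: they are no part of the job. Leave any red look-alike of the stand alone.

How it is judged:
By the outcome, as a careful person would: the job done as asked, in the order asked, and still so for the second after the job is handed in, with the robot touching nothing.
It also fails if it takes over 51 s, if anything falls off the work surface, if the arm or the gripper's body presses on something with over 40 N, if the wrist force passes 120 N, or if a joint passes its speed limit or range.

## Working session

There is one attempt and no reset: what is moved stays moved. The work goes in short steps, Python scripts to look and compute and a tool call to move; the robot and the scene stay as the last step left them, time stands still between calls to the robot, and variables do not carry over. Pictures are saved under pics/ and viewed, and the job is handed in when it is done.

Besides the shell and the picture viewer there is one more tool, called after ">>>" as name(argument=value, ...), one argument or row to a line, values as JSON. drive_tool: Moves the arm, as the interface text tells. Its arguments: {"type":"object","properties":{"commands":{"type":"array"},"force":{"type":"number"}},"required":["commands"]}

```bash
ls; mkdir -p pics
cat > h.py <<'E'
import numpy as np, cv2
from bench import telemetry, optics, workorder, r
def snap(n,f):
    s=optics.snapshot(n); cv2.imwrite('pics/'+f,s['img'][:,:,::-1]); 
    np.save('pics/'+f+'.npy',s,allow_pickle=True); return s
def load(f): return np.load('pics/'+f+'.npy',allow_pickle=True).item()
def ray(s,u,v):
    f=200/np.tan(np.radians(s['vertical_fov'])/2)
    d=np.array([(u-s['cx'])/f,(v-s['cy'])/f,1.]); d=np.array(s['attitude'])@d
    return np.array(s['xyz']),d/np.linalg.norm(d)
def onz(s,u,v,z):
    o,d=ray(s,u,v); return o+d*(z-o[2])/d[2]
def tri(*obs):
    A=np.zeros((3,3));b=np.zeros(3)
    for s,u,v in obs:
        o,d=ray(s,u,v);P=np.eye(3)-np.outer(d,d);A+=P;b+=P@o
    x=np.linalg.solve(A,b); res=[np.linalg.norm((np.eye(3)-np.outer(ray(s,u,v)[1],ray(s,u,v)[1]))@(x-ray(s,u,v)[0])) for s,u,v in obs]
    return x,res
def proj(s,p):
    f=200/np.tan(np.radians(s['vertical_fov'])/2)
    c=np.array(s['attitude']).T@(np.array(p)-np.array(s['xyz'])); return np.array([s['cx']+f*c[0]/c[2],s['cy']+f*c[1]/c[2]])
E
python3 - <<'E'
from h import *
print(telemetry.read_state(), r.nose_length)
for n in ['side','top','wrist']:
    s=snap(n,n+'0.png'); print(n,s['vertical_fov'],s['cx'],s['cy'],s['xyz'],np.round(s['attitude'],3).tolist())
E
```

```text
pics
{'t': 0.0, 'joints': array([ 1.13200695e+00,  2.87165328e-01,  1.57819345e+00, -2.71337436e-06,
        1.27859781e+00, -1.50013270e-01]), 'dq': array([-0.00268384, -0.0018678 ,  0.00138104, -0.00053388, -0.00166118,
        0.00028218]), 'effort': array([-8.47555511e-04, -4.05989707e+01, -2.92617559e+01, -2.23773991e-04,
        6.05007517e-03, -7.31332136e-06]), 'position': array([0.19193274, 0.64647209, 0.24093847]), 'tcp_rot': array([[ 2.84777298e-01,  9.58593181e-01, -1.00194781e-03],
       [ 9.58590854e-01, -2.84778844e-01, -2.14108860e-03],
       [-2.33776647e-03, -3.50724578e-04, -9.99997206e-01]]), 'ft_force': array([-0.82618637, -0.07942928, -0.06267417]), 'torque': array([-0.05884195,  0.05440595, -0.03052376]), 'width': 0.0856811056293241} 0.011
side 43.83305593051405 312.77399800412775 193.98585194493106 [ 0.07141724 -0.95224103  1.15410708] [[0.911, -0.308, 0.275], [-0.412, -0.65, 0.638], [-0.018, -0.694, -0.719]]
top 46.854069882997855 324.5982643878253 202.38649676289234 [ 0.33825288 -0.05807253  1.13579205] [[-0.026, -0.993, 0.113], [-0.999, 0.029, 0.026], [-0.029, -0.112, -0.993]]
wrist 70.02364206164252 323.0622958194244 198.03113220509067 [0.11551633 0.66919377 0.37256673] [[0.286, 0.911, 0.298], [0.958, -0.272, -0.09], [-0.0, 0.311, -0.95]]
```

View pics/side0.png

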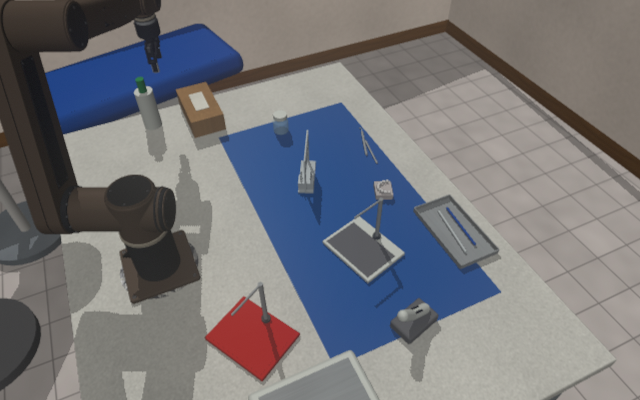

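View pics/top0.png

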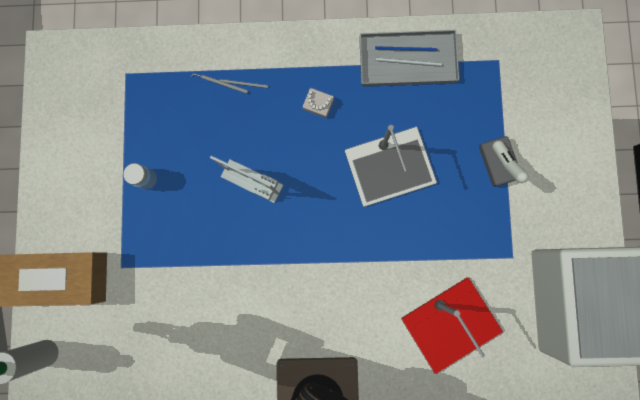

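View pics/wrist0.png

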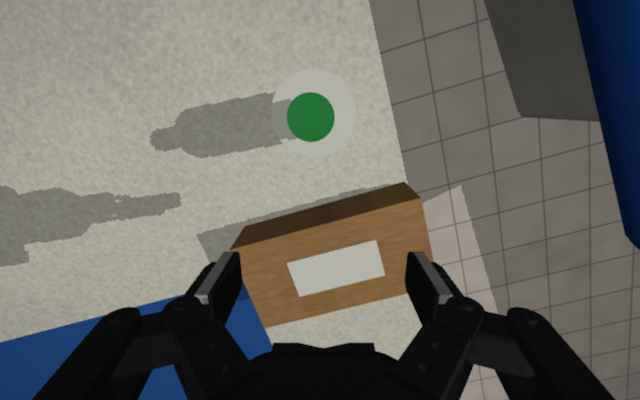

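Run:
```python
from h import *
a=load('top0.png')['img'][:,:,::-1]; b=load('side0.png')['img'][:,:,::-1]
cv2.imwrite('pics/c1.png',cv2.resize(a[140:220,195:295],None,fx=7,fy=7,interpolation=cv2.INTER_CUBIC))
cv2.imwrite('pics/c2.png',cv2.resize(b[120:220,260:360],None,fx=6,fy=6,interpolation=cv2.INTER_CUBIC))
cv2.imwrite('pics/c3.png',cv2.resize(a[115:215,335:445],None,fx=6,fy=6,interpolation=cv2.INTER_CUBIC))
cv2.imwrite('pics/c4.png',cv2.resize(b[170:290,310:420],None,fx=5,fy=5,interpolation=cv2.INTER_CUBIC))
```

```text
(no output)
```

View pics/c1.png

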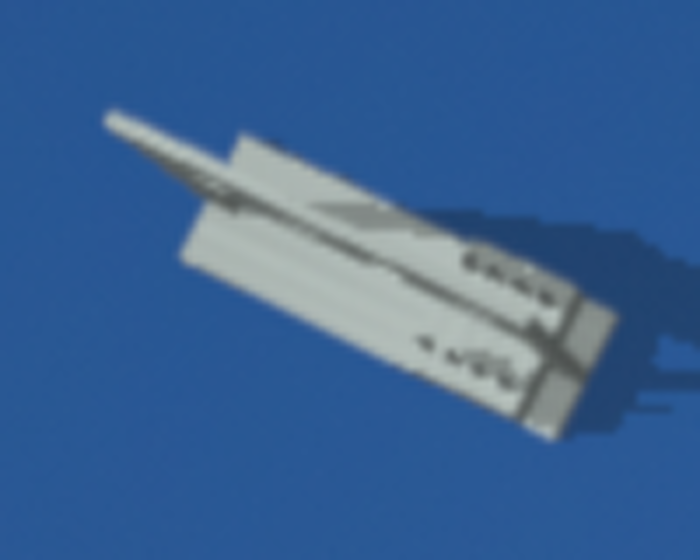

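View pics/c2.png

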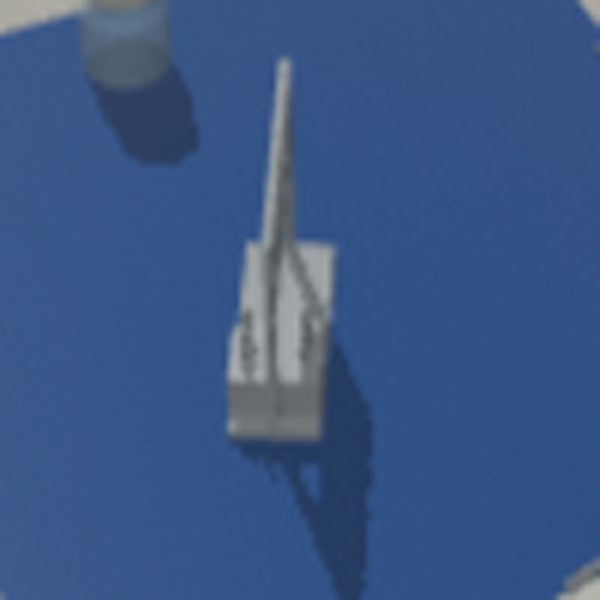

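View pics/c3.png

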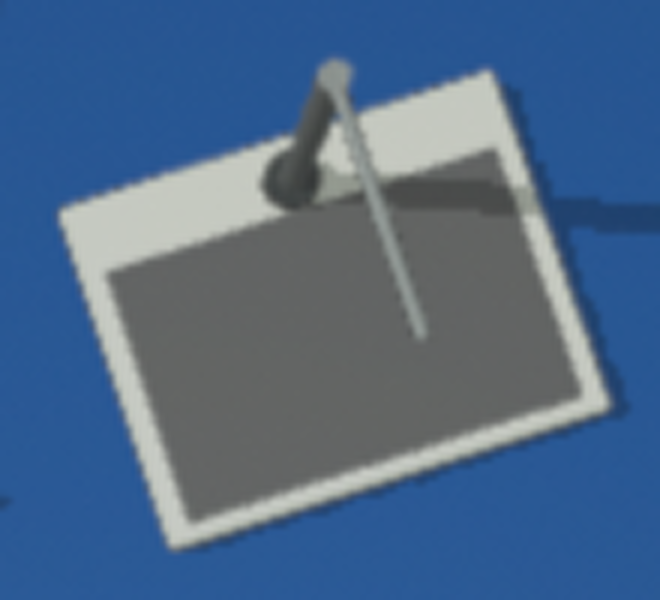

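View pics/c4.png

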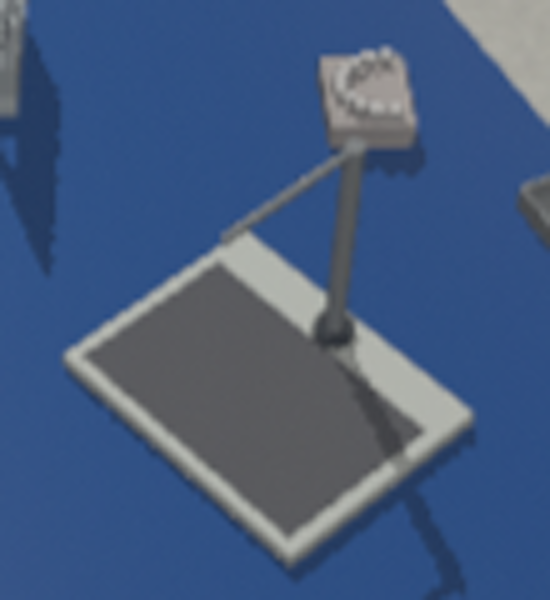

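Run:
```python
from h import *
T=load('top0.png');S=load('side0.png')
c1=lambda u,v:(195+u/7-.43,140+v/7-.43); c2=lambda u,v:(260+u/6-.42,120+v/6-.42)
c3=lambda u,v:(335+u/6-.42,115+v/6-.42); c4=lambda u,v:(310+u/5-.4,170+v/5-.4)
print('tray corners z6',[onz(T,*c1(*p),.006).round(4).tolist() for p in [(243,135),(182,260),(618,318),(555,440)]])
print('blk z32',[onz(T,*c1(*p),.032).round(4).tolist() for p in [(580,290),(520,420)]])
print('bar far end',tri((T,*c1(110,117)),(S,*c2(284,62))))
print('pin tip',tri((T,*c3(421,337)),(S,*c4(226,238))))
print('post top',tri((T,*c3(334,75)),(S,*c4(354,148))))
print('base corners z12',[onz(T,*c3(*p),.012).round(4).tolist() for p in [(60,212),(490,70),(610,405),(172,545)]])
print('base corners side',[onz(S,*c4(*p),.012).round(4).tolist() for p in [(243,232),(472,415),(290,552),(68,356)]])
print('bar line z.14', [onz(T,*c1(*p),.14).round(4).tolist() for p in [(110,117),(385,262)]])
```

```text
tray corners z6 [[0.5829, 0.2072, 0.006], [0.5383, 0.2292, 0.006], [0.5127, 0.0736, 0.006], [0.4698, 0.0966, 0.006]]
blk z32 [[0.5189, 0.0836, 0.032], [0.4741, 0.1051, 0.032]]
bar far end (array([0.56064958, 0.21799454, 0.14023551]), [np.float64(0.00033651532908464876), np.float64(0.0003365153290845276)])
pin tip (array([ 0.51076947, -0.20428534,  0.17069937]), [np.float64(0.0009225563803371959), np.float64(0.0009225563803372706)])
post top (array([ 0.60460239, -0.17720808,  0.17167084]), [np.float64(0.0004290432849957795), np.float64(0.000429043284995578)])
base corners z12 [[0.595, -0.0819, 0.012], [0.6492, -0.2615, 0.012], [0.5076, -0.3034, 0.012], [0.4554, -0.1232, 0.012]]
base corners side [[0.5944, -0.0838, 0.012], [0.6471, -0.2627, 0.012], [0.5082, -0.3007, 0.012], [0.4565, -0.1257, 0.012]]
bar line z.14 [[0.561, 0.218, 0.14], [0.5119, 0.131, 0.14]]
```

>>> drive_tool(
  commands=[
    [-39.4,45.8,-2,0,0,1.762,-1],
    [-39.4,45.8,-2,0,0,1.762,-1],
    [-39.4,45.8,-2,0,0,1.762,-1],
    [-39.4,45.8,-2,0,0,1.762,-1],
    [-39.4,45.8,-2,0,0,1.762,-1],
    [-39.4,45.8,-2,0,0,1.762,-1],
    [-39.4,45.8,-2,0,0,1.762,-1],
    [-39.4,45.8,-2,0,0,1.762,-1],
    [-39.4,45.8,-2,0,0,1.762,-1],
    [-39.4,45.8,-2,0,0,1.762,-1],
    [-39.4,45.8,-2,0,0,1.762,-1],
    [-39.4,45.8,-2,0,0,1.762,-1],
    [-39.4,45.8,-2,0,0,1.762,-1],
    [-39.4,45.8,-2,0,0,1.762,-1],
  ],
)

```text
t: 1.9
position: [0.5185, 0.14, 0.2623]
tcp_rot: [[0.888, -0.46, -0.0], [-0.46, -0.888, 0.0], [-0.0, -0.0, -1.0]]
ft_force: [-0.0, -0.3, 0.1]
width: 0.0852
```

Run:
```python
from h import *
s=telemetry.read_state();print(s['t'],s['position'],s['tcp_rot'].round(4).tolist(),s['joints'].round(3),s['ft_force'])
w=snap('wrist','w1.png');print(w['xyz'],np.round(w['attitude'],4).tolist())
```

```text
1.9 [0.5184618  0.13998436 0.26230489] [[0.8879, -0.46, -0.0001], [-0.46, -0.8879, 0.0001], [-0.0002, -0.0, -1.0]] [ 0.075 -0.035  1.894  0.     1.283  0.553] [-0.01633913 -0.26503283  0.13848315]
[0.55510675 0.21049971 0.39379222] [[0.8872, -0.4388, -0.1426], [-0.4613, -0.8437, -0.2745], [0.0001, 0.3093, -0.951]]
```

View pics/w1.png

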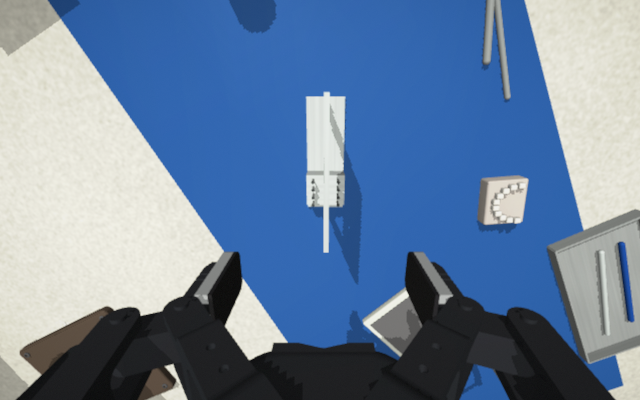

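Run:
```python
from h import *
W=load('w1.png');T=load('top0.png');S=load('side0.png')
i=W['img'];cv2.imwrite('pics/c5.png',cv2.resize(i[85:265,280:380,::-1],None,fx=3.3,fy=3.3,interpolation=cv2.INTER_CUBIC))
m=(i[:,:,0]>185).astype(np.uint8)
for v in [96,120,215,225,235,245,250,251,252,253,254]:
    x=np.where(i[v,300:350,0]>150)[0]+300; print(v,x.min() if len(x) else 0,x.max() if len(x) else 0,i[v,326])
for v in range(89,97): print(v,i[v,326])
```

```text
96 307 343 [228 233 230]
120 306 344 [230 234 230]
215 323 328 [222 227 223]
225 323 328 [223 227 223]
235 323 328 [222 226 222]
245 323 328 [221 226 221]
250 323 328 [221 226 222]
251 323 328 [221 226 222]
252 324 327 [172 186 205]
253 0 0 [ 52 105 179]
254 0 0 [ 53 105 180]
89 [ 54 107 181]
90 [ 54 107 181]
91 [109 144 195]
92 [194 211 220]
93 [229 233 229]
94 [229 234 230]
95 [229 233 230]
96 [228 233 230]
```

View pics/c5.png

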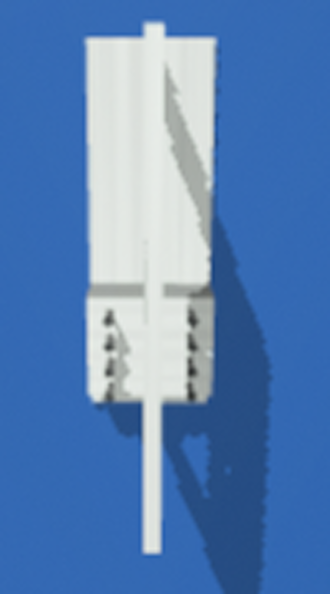

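Run:
```python
from h import *
W=load('w1.png');T=load('top0.png');S=load('side0.png')
a=onz(W,326.5,91.7,.14);b=onz(W,325.6,252.1,.14)
print(a,b,np.linalg.norm(a-b)); d=(a-b)/np.linalg.norm(a-b); print(d, (a+b)/2, np.degrees(np.arctan2(d[0],d[1])))
far=tri((T,211-.3,156.3),(S,307-.1,129.9),(W,326.5,91.7));print(far)
g=(a+b)/2-.0155*d
s=telemetry.read_state();R=s['tcp_rot'];print('grip',g,'tool shift cm',R.T@(np.array([g[0],g[1],.126])-s['position'])*100)
```

```text
[0.5626051  0.21864512 0.14      ] [0.49316777 0.08584044 0.14      ] 0.14986201916852093
[0.46334171 0.8861797  0.        ] [0.52788644 0.15224278 0.14      ] 27.60295315654149
(array([0.56148663, 0.21830875, 0.13926309]), [np.float64(0.0010553771786191773), np.float64(0.001086901248296444), np.float64(0.001194870288581025)])
grip [0.52070464 0.138507   0.14      ] tool shift cm [ 0.25295539  0.02106473 13.6336895 ]
```

>>> drive_tool(
  commands=[
    [0.2,0,4,0,0,0,-1],
    [0.2,0,8,0,0,0,-1],
    [0.2,0,11,0,0,0,-1],
    [0.2,0,13.6,0,0,0,-1],
    [0.2,0,13.6,0,0,0,-1],
    [0.2,0,13.6,0,0,0,-1],
  ],
  force=60,
)

```text
t: 2.7
position: [0.5215, 0.1384, 0.1276]
tcp_rot: [[0.887, -0.461, 0.002], [-0.461, -0.887, 0.0], [0.002, -0.001, -1.0]]
ft_force: [0.1, 0.0, -0.2]
width: 0.0855
```

Run:
```python
from h import *
snap('wrist','w2.png');snap('side','s2.png')
s=telemetry.read_state();print(s['t'],s['position'],s['ft_force'])
```

```text
2.8 [0.52193369 0.13824928 0.1281689 ] [ 0.38671796 -0.34331452 -0.29628829]
```

View pics/w2.png

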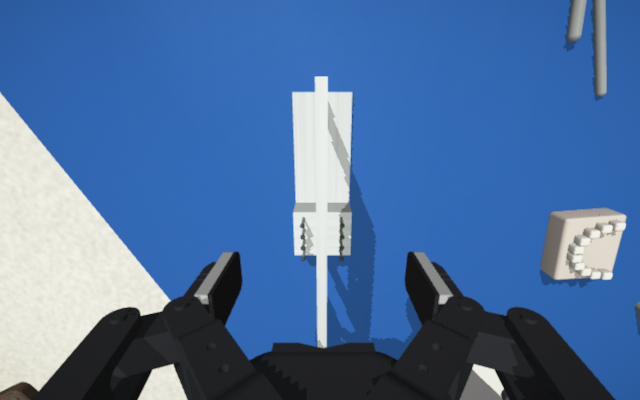

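>>> drive_tool(
  commands=[
    [-0.1,0,0.1,0,0,0,1],
    [-0.1,0,0.1,0,0,0,1],
    [-0.1,0,0.1,0,0,0,1],
    [-0.1,0,0.1,0,0,0,1],
    [-0.1,0,0.1,0,0,0,1],
    [-0.1,0,0.1,0,0,0,1],
    [-0.1,0,0.1,0,0,0,1],
    [-0.1,0,0.1,0,0,0,1],
    [-0.1,0,0.1,0,0,0,1],
    [-0.1,0,0.1,0,0,0,1],
  ],
  force=60,
)

```text
t: 4.05
position: [0.5201, 0.1384, 0.1254]
tcp_rot: [[0.887, -0.462, 0.0], [-0.462, -0.887, -0.0], [0.0, -0.0, -1.0]]
ft_force: [1.6, 0.1, 0.8]
width: 0.0037
```

Run:
```python
from h import *
snap('wrist','w3.png');
s=telemetry.read_state();print(s['t'],s['position'],s['tcp_rot'].round(4).tolist(),s['ft_force'],s['width'])
```

```text
4.1 [0.52011173 0.13844023 0.12547127] [[0.887, -0.4617, 0.0006], [-0.4617, -0.887, -0.0001], [0.0005, -0.0002, -1.0]] [ 1.20978307 -1.14001674  0.21311003] 0.0037919788963055555
```

View pics/w3.png

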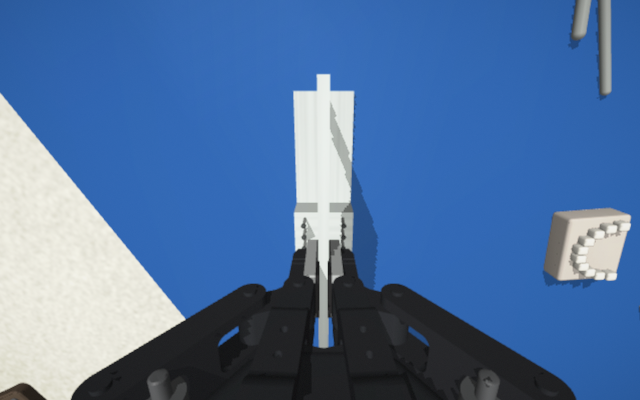

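>>> drive_tool(
  commands=[
    [0,0,-1,0,0,0,1],
    [0,0,-3,0,0,0,1],
    [0,0,-5,0,0,0,1],
    [0,0,-6.5,0,0,0,1],
    [0.3,2,-7,0,0,-0.07,1],
    [0.6,4,-7,0,0,-0.15,1],
    [0.9,6,-7,0,0,-0.23,1],
    [1.2,8,-7,0,0,-0.31,1],
    [1.5,10.2,-7,0,0,-0.39,1],
    [1.8,12.4,-7,0,0,-0.47,1],
    [2.1,14.6,-7,0,0,-0.55,1],
    [2.4,16.8,-7,0,0,-0.63,1],
    [2.7,18.8,-7,0,0,-0.7,1],
    [2.9,20.8,-7,0,0,-0.764,1],
    [4.4,23,-7,0,0,-0.764,1],
    [6,25.2,-7,0,0,-0.764,1],
    [7.6,27.6,-7,0,0,-0.764,1],
    [9.2,30,-7,0,0,-0.764,1],
    [10.8,32.2,-7,0,0,-0.764,1],
    [12,33.8,-7,0,0,-0.764,1],
  ],
)

```text
t: 6.6
position: [0.4699, -0.2175, 0.195]
tcp_rot: [[0.96, 0.28, -0.001], [0.28, -0.96, 0.001], [-0.001, -0.001, -1.0]]
ft_force: [-0.8, 1.2, -3.9]
width: 0.0037
```

Run:
```python
from h import *
snap('wrist','w4.png');snap('side','s4.png');t=snap('top','t4.png')
s=telemetry.read_state();print(s['t'],s['position'],s['tcp_rot'].round(4).tolist(),s['ft_force'],s['torque'],s['width'])
for n,c in(('s4',(200,150)),('t4',(330,100))):
    i=load(n+'.png')['img'][:,:,::-1]; u,v=c
    cv2.imwrite('pics/'+n+'c.png',cv2.resize(i[v:v+140,u+40:u+200],None,fx=4.2,fy=4.2,interpolation=cv2.INTER_CUBIC))
```

```text
6.75 [ 0.47008625 -0.21697229  0.19509303] [[0.9603, 0.2789, -0.0008], [0.2789, -0.9603, 0.0012], [-0.0004, -0.0014, -1.0]] [-0.42635592  0.3268699  -3.53976683] [-0.01163832  0.00182053  0.00589721] 0.0038155011295513764
```

View pics/w4.png

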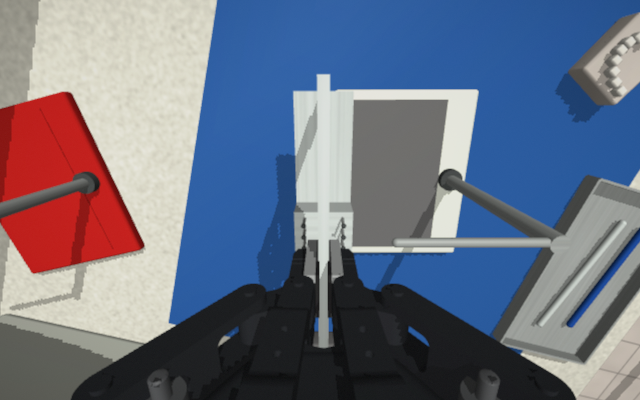

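View pics/s4c.png

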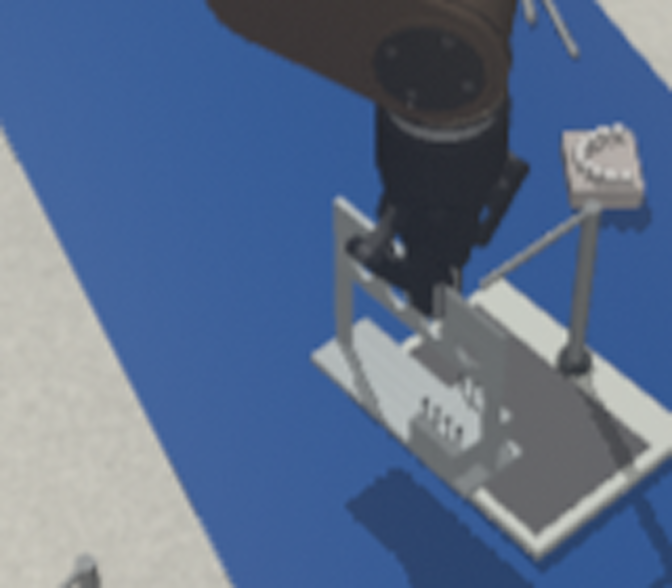

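View pics/t4.png

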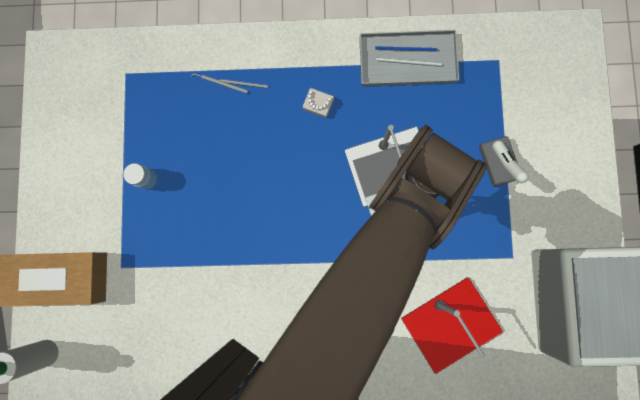

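Run:
```python
from h import *
W=load('w4.png');S=load('side0.png');T=load('top0.png')
c3=lambda u,v:(335+u/6-.42,115+v/6-.42); c4=lambda u,v:(310+u/5-.4,170+v/5-.4)
i=W['img']
for u in range(388,402,2):print(u,i[242,u], end=' ')
for u in (405,450,530):
    col=i[225:265,u].astype(int).sum(1); print(u,col.tolist())
s=telemetry.read_state();R=s['tcp_rot'];p=s['position']
for dx in (0,.03,.04,.09,.13):
    h=p+R@np.array([dx,0,.0255]);print(dx,h.round(4),proj(W,h),proj(S,h))
print(tri((T,*c3(421,337)),(S,*c4(226,238)),(W,395,242.5)))
```

```text
388 [112 111 109] 390 [111 110 108] 392 [91 93 90] 394 [138 141 137] 396 [171 175 169] 398 [191 196 189] 400 [192 196 191] 405 [329, 328, 327, 329, 330, 329, 328, 330, 329, 330, 327, 329, 328, 386, 462, 520, 570, 576, 536, 498, 460, 400, 435, 505, 506, 505, 483, 370, 219, 241, 283, 298, 298, 298, 295, 297, 298, 296, 298, 299]
450 [678, 678, 678, 678, 676, 677, 676, 676, 678, 676, 677, 675, 563, 388, 466, 520, 563, 565, 529, 493, 459, 395, 542, 675, 675, 675, 627, 462, 299, 299, 299, 295, 295, 296, 296, 297, 298, 298, 299, 296]
530 [251, 235, 218, 209, 201, 198, 200, 195, 198, 203, 206, 204, 283, 391, 461, 514, 543, 539, 514, 485, 448, 386, 329, 291, 291, 294, 290, 291, 293, 291, 292, 293, 294, 291, 291, 290, 291, 289, 289, 288]
0 [ 0.4701 -0.2169  0.1696] [323.66138906 241.70782664] [342.75786043 225.94083553]
0.03 [ 0.4989 -0.2086  0.1696] [372.97838773 241.64649591] [351.16657086 220.14472442]
0.04 [ 0.5085 -0.2058  0.1696] [389.41472037 241.62605565] [353.93148493 218.23887343]
0.09 [ 0.5565 -0.1918  0.1696] [471.57638905 241.52387922] [367.4796788  208.90012432]
0.13 [ 0.5949 -0.1807  0.1695] [537.28174026 241.44216789] [377.99748724 201.65021521]
(array([ 0.51083583, -0.20446853,  0.17119583]), [np.float64(0.00115645799079452), np.float64(0.0007274477987406089), np.float64(0.0004572191006782749)])
```

>>> drive_tool(
  commands=[
    [1,0,0,0,0,0,1],
    [2,0,0,0,0,0,1],
    [3,0,0,0,0,0,1],
    [3.6,0,0,0,0,0,1],
    [4.2,0,0,0,0,0,1],
    [4.8,0,0,0,0,0,1],
    [5.4,0,0,0,0,0,1],
    [6,0,0,0,0,0,1],
    [6,0,0,0,0,0,1],
  ],
)

```text
t: 7.88
position: [0.5282, -0.1999, 0.1953]
tcp_rot: [[0.96, 0.281, 0.0], [0.281, -0.96, -0.0], [0.0, 0.0, -1.0]]
ft_force: [-0.4, -0.5, -3.5]
width: 0.0039
```

Run:
```python
from h import *
snap('wrist','w5.png');snap('side','s5.png')
s=telemetry.read_state();print(s['t'],s['position'],s['ft_force'],s['torque'],s['width'])
i=load('s5.png')['img'][:,:,::-1]
cv2.imwrite('pics/s5c.png',cv2.resize(i[150:290,240:400],None,fx=4.2,fy=4.2,interpolation=cv2.INTER_CUBIC))
```

```text
7.975 [ 0.52778409 -0.19994367  0.19525095] [-1.47911987  0.65305088 -2.97033766] [ 0.04042504  0.03417984 -0.02553762] 0.003906734656580976
```

View pics/w5.png

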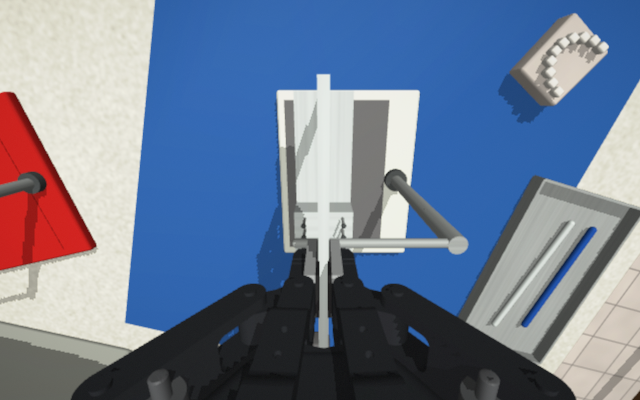

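View pics/s5c.png

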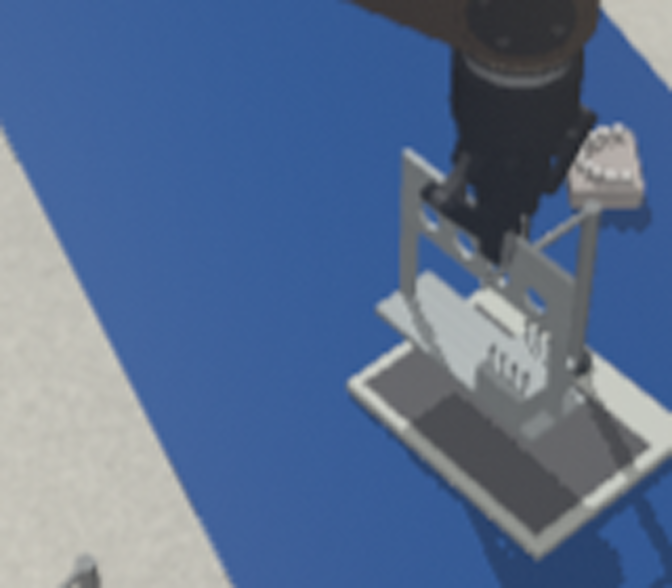

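>>> drive_tool(
  commands=[
    [0.7,0,0,0,0,0,1],
    [1.4,0,0,0,0,0,1],
    [2.1,0,0,0,0,0,1],
    [2.8,0,0,0,0,0,1],
    [2.8,0,0.2,0,0,0,1],
    [2.8,0,0.4,0,0,0,1],
    [2.8,0,0.6,0,0,0,1],
    [2.8,0,0.6,0,0,0,1],
  ],
)

```text
t: 8.98
position: [0.5544, -0.1921, 0.189]
tcp_rot: [[0.96, 0.28, -0.001], [0.28, -0.96, 0.0], [-0.001, -0.0, -1.0]]
ft_force: [-0.1, -0.4, -2.9]
width: 0.0035
```

>>> drive_tool(
  commands=[
    [0,0,0.05,0,0,0,1],
    [0,0,0.1,0,0,0,1],
    [0,0,0.1,0,0,0,1],
  ],
)

```text
t: 9.35
position: [0.5548, -0.1922, 0.1884]
tcp_rot: [[0.96, 0.28, 0.0], [0.28, -0.96, -0.0], [0.0, 0.0, -1.0]]
ft_force: [0.4, -0.6, -3.8]
width: 0.0037
```

>>> drive_tool(
  commands=[
    [0,0,0.05,0,0,0,1],
    [0,0,0.1,0,0,0,1],
    [0,0,0.1,0,0,0,1],
  ],
)

```text
t: 9.72
position: [0.5549, -0.1922, 0.1881]
tcp_rot: [[0.96, 0.28, 0.0], [0.28, -0.96, -0.0], [0.0, 0.0, -1.0]]
ft_force: [-1.7, 0.4, 0.6]
width: 0.0039
```

Run:
```python
from h import *
snap('wrist','w6.png');snap('side','s6.png')
s=telemetry.read_state();print(s['t'],s['position'],s['ft_force'],s['torque'],s['width'])
i=load('s6.png')['img'][:,:,::-1]
cv2.imwrite('pics/s6c.png',cv2.resize(i[160:260,310:410],None,fx=6,fy=6,interpolation=cv2.INTER_CUBIC))
```

```text
9.825 [ 0.55489051 -0.19221787  0.18806351] [-2.15899088  0.94716714  1.46424925] [ 0.14106335  0.32330196 -0.00618096] 0.004004210479121776
```

View pics/s6c.png

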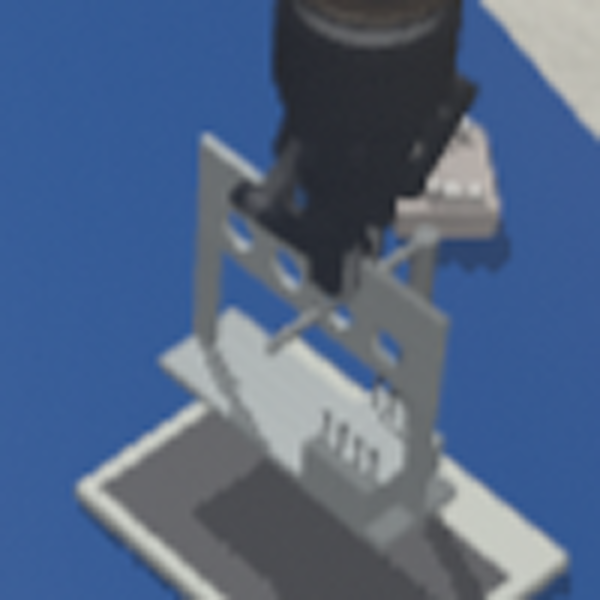

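View pics/w6.png

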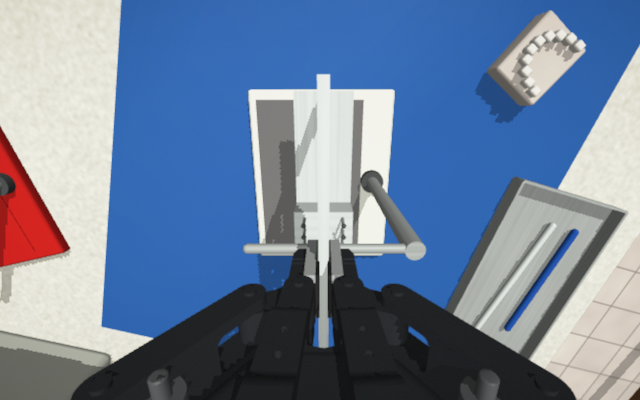

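>>> drive_tool(
  commands=[
    [0,0,-0.05,0,0,0,1],
    [0,0,-0.05,0,0,0,1],
    [0,0,-0.05,0,0,0,0.7],
    [0,0,-0.05,0,0,0,0.5],
    [0,0,-0.05,0,0,0,0.3],
    [0,0,-0.05,0,0,0,0.3],
    [0,0,-0.05,0,0,0,0.3],
    [0,0,-0.05,0,0,0,0.3],
  ],
  force=20,
)

```text
t: 10.82
position: [0.5548, -0.1921, 0.1878]
tcp_rot: [[0.96, 0.28, 0.0], [0.28, -0.96, -0.0], [0.0, 0.0, -1.0]]
ft_force: [-0.8, -0.1, 0.3]
width: 0.0297
```

Run:
```python
from h import *
snap('wrist','w7.png')
s=telemetry.read_state();print(s['t'],s['position'],s['ft_force'],s['width'])
```

```text
10.875 [ 0.5547598  -0.19210282  0.1878392 ] [ 0.52909211 -0.25217937 -0.98149454] 0.029874452333544233
```

View pics/w7.png

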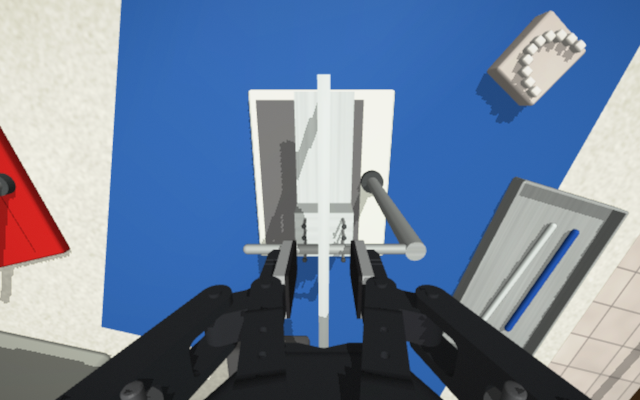

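>>> drive_tool(
  commands=[
    [0,0,-0.6,0,0,0,0.3],
    [0,0,-1.6,0,0,0,0.3],
    [0,0,-3,0,0,0,0.3],
    [0,0,-5,0,0,0,0.3],
    [0,0,-7.5,0,0,0,0.3],
    [0,0,-10,0,0,0,0.3],
    [0,0,-13,0,0,0,0.3],
    [0,0,-16,0,0,0,0.3],
    [-2,-4,-16,0,0,0,0.3],
    [-5,-8,-16,0,0,0,0.3],
    [-8,-12,-16,0,0,0,0.3],
    [-11,-16,-16,0,0,0,0.3],
    [-13,-20,-16,0,0,0,0.3],
    [-13,-24,-16,0,0,0,0.3],
    [-13,-24,-16,0,0,0,0.3],
    [-13,-24,-16,0,0,0,0.3],
  ],
)

```text
t: 12.88
position: [0.3629, 0.0016, 0.3489]
tcp_rot: [[0.96, 0.281, 0.002], [0.281, -0.96, -0.001], [0.001, 0.001, -1.0]]
ft_force: [0.6, -0.9, 0.5]
width: 0.03
```

Run:
```python
from h import *
snap('top','t8.png');snap('side','s8.png')
s=telemetry.read_state();print(s['t'],s['position'],s['ft_force'],s['width'])
i=load('s8.png')['img'][:,:,::-1]
cv2.imwrite('pics/s8c.png',cv2.resize(i[160:270,310:420],None,fx=5.4,fy=5.4,interpolation=cv2.INTER_CUBIC))
i=load('t8.png')['img'][:,:,::-1]
cv2.imwrite('pics/t8c.png',cv2.resize(i[100:220,330:450],None,fx=5,fy=5,interpolation=cv2.INTER_CUBIC))
```

```text
12.975 [0.36302876 0.00120698 0.34826246] [-0.33528401 -0.36926382 -0.11581207] 0.029844368100456643
```

View pics/s8c.png

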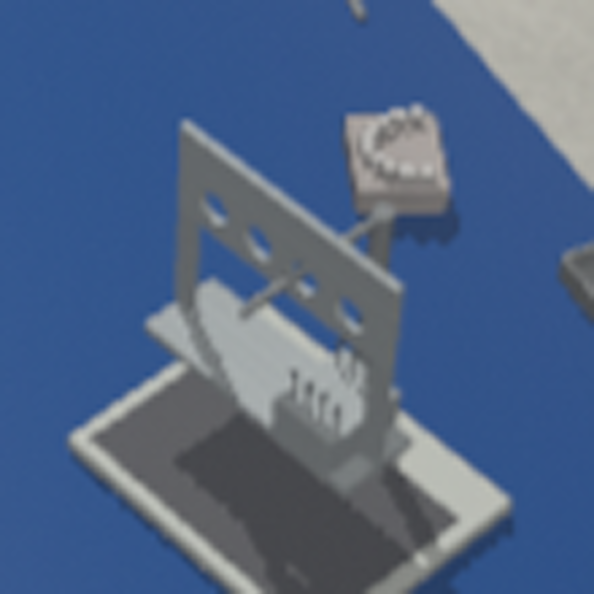

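View pics/t8c.png

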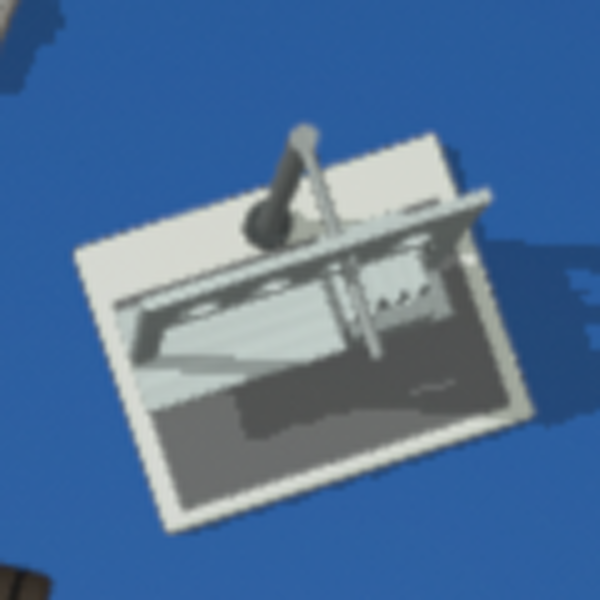

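>>> drive_tool(
  commands=[
    [0,0,0,0,0,0,0.3],
    [0,0,0,0,0,0,0.3],
    [0,0,0,0,0,0,0.3],
    [0,0,0,0,0,0,0.3],
    [0,0,0,0,0,0,0.3],
    [0,0,0,0,0,0,0.3],
    [0,0,0,0,0,0,0.3],
    [0,0,0,0,0,0,0.3],
    [0,0,0,0,0,0,0.3],
    [0,0,0,0,0,0,0.3],
    [0,0,0,0,0,0,0.3],
    [0,0,0,0,0,0,0.3],
    [0,0,0,0,0,0,0.3],
    [0,0,0,0,0,0,0.3],
    [0,0,0,0,0,0,0.3],
    [0,0,0,0,0,0,0.3],
    [0,0,0,0,0,0,0.3],
    [0,0,0,0,0,0,0.3],
    [0,0,0,0,0,0,0.3],
    [0,0,0,0,0,0,0.3],
  ],
)

```text
t: 15.48
position: [0.3627, 0.0019, 0.3478]
tcp_rot: [[0.96, 0.28, -0.0], [0.28, -0.96, 0.0], [-0.0, -0.0, -1.0]]
ft_force: [-0.4, -0.7, -0.1]
width: 0.0302
```

Run:
```python
from h import *
a=snap('side','s9.png');
import time
T=snap('top','t9.png'); b=snap('side','s10.png')
A,B=[x['img'][160:270,310:420].astype(int) for x in (a,b)];C=load('s8.png')['img'][160:270,310:420].astype(int)
print('max diff',abs(A-B).max(),abs(A-C).max(),abs(A-C).mean())
k=lambda u,v:(310+u/5.4-.4,160+v/5.4-.4); q=lambda u,v:(330+u/5-.4,100+v/5-.4)
print('far',tri((T,*q(115,303)),(b,*k(184,121)))); print('near',tri((T,*q(489,194)),(b,*k(400,289))))
i=T['img'][:,:,::-1];cv2.imwrite('pics/t9c.png',cv2.resize(i[100:220,330:450],None,fx=5,fy=5,interpolation=cv2.INTER_CUBIC))
```

```text
max diff 3 9 0.49132231404958676
far (array([ 0.53261474, -0.09438377,  0.19312449]), [np.float64(0.0012601432121368316), np.float64(0.001260143212136838)])
near (array([ 0.57000284, -0.24838658,  0.20340212]), [np.float64(0.00012012076925741894), np.float64(0.00012012076925732953)])
```

View pics/s10.png

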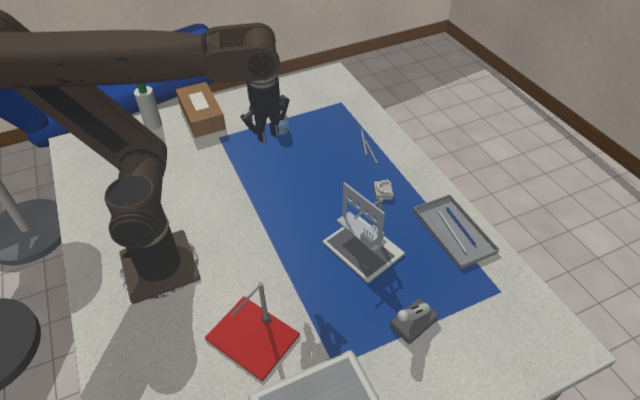

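Run:
```python
from h import *
b=load('s10.png');T=load('t9.png')
cv2.imwrite('pics/t9d.png',cv2.resize(T['img'][135:185,345:435,::-1],None,fx=8.5,fy=8.5,interpolation=cv2.INTER_CUBIC))
cv2.imwrite('pics/s10d.png',cv2.resize(b['img'][175:260,330:395,::-1],None,fx=7,fy=7,interpolation=cv2.INTER_CUBIC))
```

```text
(no output)
```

View pics/t9d.png

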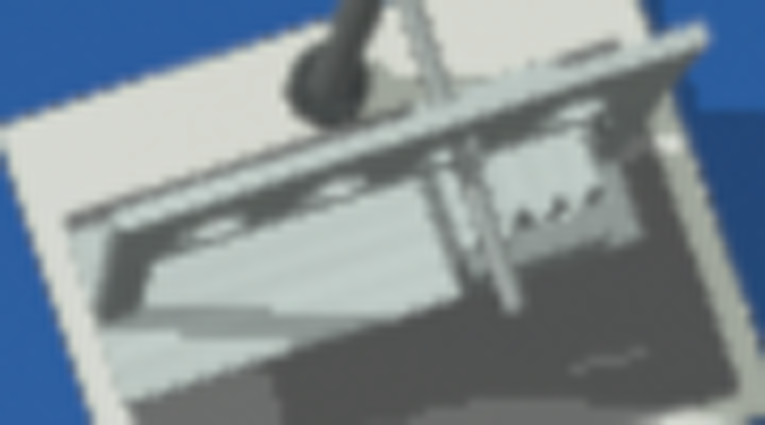

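View pics/s10d.png

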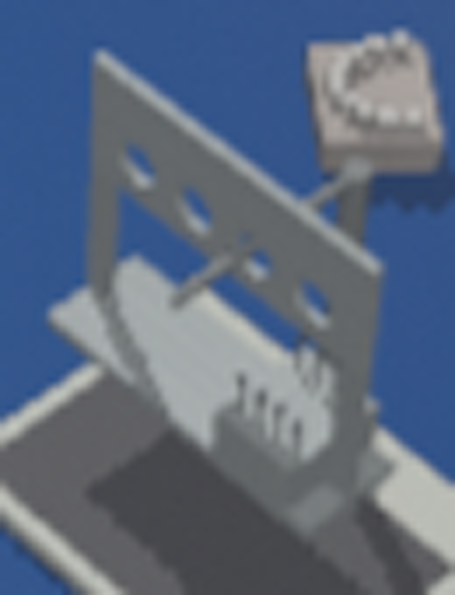

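Run:
```python
from h import *
b=load('s10.png');T=load('t9.png')
q=lambda u,v:(345+u/8.5-.44,135+v/8.5-.44);k=lambda u,v:(330+u/7-.43,175+v/7-.43)
f=tri((T,*q(112,222)),(b,*k(98,53)));n=tri((T,*q(706,33)),(b,*k(380,267)))
print(f,n,np.linalg.norm(f[0]-n[0]),'tilt deg',np.degrees(np.arcsin((f[0]-n[0])[2]/.15)))
s=load('side0.png')['img'][170:200,370:397].astype(int);print('model diff',abs(s-b['img'][170:200,370:397]).mean())
```

```text
(array([ 0.52814314, -0.10416947,  0.20359324]), [np.float64(0.0002412125242573981), np.float64(0.00024121252425732246)]) (array([ 0.56984273, -0.24860353,  0.20508645]), [np.float64(0.0004852467208272768), np.float64(0.00048524672082732437)]) 0.1503405529179733 tilt deg -0.5703717815775486
model diff 5.820987654320987
```

```bash
python3 -c "
from h import *
print(workorder.close_job())"
```

```text
the job is handed in; nothing more can be done
None
```

The carrier is hanging on the white stand's pin by the y = −15 mm hole, the one nearest its centre of mass (about y = −15.6 mm by my sums). I gripped the bar above that hole, turned it square to the pin, threaded it to about the pin's middle and lowered it until the weight came off. Then I opened the gripper and backed away, and handed in at about 15.6 s.

What the last checks showed:
- **Level:** triangulating the two ends of the bar's top edge gives a height of about 0.204 m and a tilt of about 0.6°, within what my pixel readings can resolve. My first attempt at this used a wrongly picked corner and gave a bar 8 mm too long, so I measured again; the length then came out at 150.3 mm.
- **Still and free:** side pictures about 2.5 s apart showed no motion, only pixel noise. The pin passes through the third hole from the light end, and nothing of the robot touches the carrier.
- **Model and look-alike:** the plaster model looks unmoved by eye and the red stand was not touched. A pixel comparison around the model gave a mean difference of 5.8, which I put down to the carrier now overlapping that patch; I did not check it further.
- **Forces:** the force readings at the end of each move stayed within about 4 N.

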